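# Put the post stubs on their own base plates

## Task

The three tube stubs are standing on the wrong base plates, so change them round, using the empty firebrick as a free spot if you like: the round tube goes on the round plate, the square tube on the square plate and the flat rectangular tube on the long plate. Each must end standing upright in the middle of its plate and be let go, the square one squared up with the edges of its plate and the flat one with its wide sides along the length of its plate. Do not let a tube fall over, and leave the magnet, tape measure and hammer where they are.

Things in the scene. Friction and masses are not known exactly. Their poses are not given: they have to be found in the camera images.
- round_tube: Upright stub of bright steel round tube, open at both ends: outside diameter 43 mm, wall 3.5 mm, height 90 mm, about 0.3 kg. Loose. Origin at the centre of its lower end, z up along the tube. Starts on the square plate.
- square_tube: Upright stub of bright steel square tube, open at both ends: 40 x 40 mm outside, wall 3.5 mm, height 90 mm, about 0.35 kg. Loose. Origin at the centre of its lower end, z up along the tube, x and y square to its flat sides. Starts on the long plate, turned at some angle.
- flat_tube: Upright stub of bright steel rectangular tube, open at both ends: 60 mm along its x, 30 mm along its y, wall 3.5 mm, height 90 mm, about 0.4 kg. Loose. Origin at the centre of its lower end, z up along the tube. Easiest gripped across its 30 mm. Starts on the round plate, turned at some angle.
- round_plate: Round dark steel base plate, diameter 140 mm, 10 mm thick, fixed flat on the bench by four hex bolts on a 112 mm circle (heads stand 8.4 mm above the plate; clear within 45 mm of the centre). Origin at the centre of its underside; top face at z = 10 mm.
- square_plate: Square dark steel base plate, 120 x 120 mm, 10 mm thick, fixed flat on the bench by four hex bolts at the corners (47 mm from the centre along x and y, heads 8.4 mm above the plate). Origin at the centre of its underside, x and y parallel to its edges; top face at z = 10 mm.
- long_plate: Rectangular dark steel base plate, 160 mm along its x, 90 mm along its y, 10 mm thick, fixed flat on the bench by two hex bolts on its long axis (66 mm either side of the centre, heads 8.4 mm above the plate). Origin at the centre of its underside; top face at z = 10 mm.
- firebrick: Bare cream firebrick lying flat, 150 mm along its x, 114 mm along its y, 32 mm high; it stays put. Empty at the start: the free spot. Origin at the centre of its underside; top face at z = 32 mm. The plates and the brick lie side by side, their centres at least 170 mm apart, in an order that changes from start to start.
- magnet: Bystander, loose: triangular red and black welding magnet lying flat, each side 87 mm, 18 mm high; origin at the centre of its underside. Not to be moved.
- tape: Bystander, loose: yellow tape measure lying flat, 70 x 64 mm, 36 mm high; origin at the centre of its underside. Not to be moved.
- hammer: Bystander, loose: hammer lying on the bench beyond the plates, 250 mm long, no higher than 45 mm, along its own x. Not to be moved. Besides it only fixed things are about, all low (under 45 mm) wherever the plates and the brick lie; a vise 260 mm tall stands to the robot's right (y below -0.60), stock bins to the left (y above 0.60), and a grinder and steel offcuts up to 100 mm high along the back (x above 0.74).
Not all that is in view belongs to the job. Leave any green look-alike of the square_tube alone. What is shaped like the flat_tube but red is not meant.

How it is judged:
At the end, for the whole second after the job is handed in: Each tube on its own plate: centre within 12 mm of the plate's, lower end within 4 mm of the top face, upright within 0.05 rad, at rest. Square tube within 0.20 rad of its plate's edges (any quarter turn), flat tube's wide sides within 0.20 rad of the long plate's length (either way round) (horizontal distance between round_tube and round_plate below 0.012 m and z of round_tube in the frame of round_plate between 0.006 and 0.014 m and angle between each of round_tube, square_tube, flat_tube's own z axis and vertical below 0.05 rad and linear speed of each of round_tube, square_tube, flat_tube below 0.02 m/s and angular speed of each of round_tube, square_tube, flat_tube below 0.1 rad/s and horizontal distance between square_tube and square_plate below 0.012 m and z of square_tube in the frame of square_plate between 0.006 and 0.014 m and (angle between the x axis of square_tube and the x axis of square_plate, either way round below 0.2 rad or angle between the x axis of square_tube and the y axis of square_plate, either way round below 0.2 rad) and horizontal distance between flat_tube and long_plate below 0.012 m and z of flat_tube in the frame of long_plate between 0.006 and 0.014 m and angle between the x axis of flat_tube and the x axis of long_plate, either way round below 0.2 rad); the robot touches nothing.
It fails at once if a tube is tipped over (angle between any of round_tube, square_tube, flat_tube's own z axis and vertical above 0.8 rad).
It fails at once if the welding magnet is pushed away (more than 20 mm) (distance of magnet from where it was at the start of the episode above 0.02 m).
It fails at once if the tape measure is pushed away (more than 20 mm) (distance of tape from where it was at the start of the episode above 0.02 m).
It fails at once if the hammer is pushed away (more than 20 mm) (distance of hammer from where it was at the start of the episode above 0.02 m).
It also fails if it takes over 102 s, if anything falls off the work surface, if the arm or the gripper's body presses on something with over 40 N, if the wrist force passes 120 N, or if a joint passes its speed limit or range.

## Robot

A 7-joint arm with a two-finger parallel gripper is mounted at the origin on the work surface. World frame = base frame: x ahead of the robot, y to its left, z up, the work surface at z = 0. Lengths are in m, angles in rad, forces in N, time in s.
With the tool pointing down it reaches from about 0.4 to 0.875 m from the base axis. Payload 19.3 kg.
Tool frame: the origin (TCP) lies midway between the tips of the shut fingers; the grasp point (between the pads) lies bot.tcp_to_grasp behind it (bot.tcp_to_grasp is the distance from the TCP to the grasp point, in m); z points along the fingers, y is the line along which they close (so a half turn about z gives the same grasp; the last joint's range is limited). The gripper opens to 85 mm and grips with 20 to 120 N. Pads are 22 mm wide; open, the fingers measure 114 mm over their backs; the gripper's body (76 mm by 85 mm) begins 54 mm behind the grasp point. The pads swing forward as they close: fully open they stand 13 mm farther back than shut.
Start: joints at [-1.386, 0.521, -0.036, 1.599, 0.021, 1.021, -0.113], TCP at [0.158, 0.605, 0.231] pointing down, gripper open.
Joint ranges: [-2.91, 2.91], [-0.3, 2.13], [-1.5, 1.42], [0.17, 2.43], [-1.26, 4.41], [0.16, 1.93], [-2.52, 2.52]. Speed limits (rad/s): [1.89, 1.89, 2.39, 2.39, 3.01, 3.01, 3.01].

## Interface

Orientations are given as [roll, pitch, yaw] about the fixed x, y, z axes, in that order (R = Rz(yaw) Ry(pitch) Rx(roll)).
In Python, from workcell import observe, imaging, bot gives the robot as it stands.
- The arm moves only by the tool send_rows, never from a script. Its argument "plan" is text: rows parted by semicolons, each of 7 numbers parted by spaces: the shift along the tool's x, y, z in m, then the turn, a rotation vector about the tool's x, y, z in degrees, then the finger opening in m, from 0 to 0.0854. In form: dx dy dz rx ry rz claw; .... A call has 1 to 10 rows; each row is the pose to reach, as a shift and turn from the pose commanded when the call began, along the tool's axes at that moment; what a row does not reach only later rows make up. A row lasts 1/12 s, in which the tool goes at most 41.7 mm and 7.16 degrees, less where a joint would pass 70% of its speed; a pose out of reach is approached as far as the arm can. A call with a gripper value outside its range is refused whole. The fingers move at their own pace and stop on an object; "grip_force" is the grip in N (left out, the last holds). Time passes only in rows, so rows that repeat a pose let the fingers close. It gives the time, the measured TCP pose, the force, the opening and the grip force at its end, in the units of the state.
- observe(): the state, without advancing time (a new reading comes with each control period).
- imaging.grab_frame(name): name is "scene" or "top" or "wrist"; returns a dict with "color" (420x560x3 uint8, red, green, blue), "fx", "fy", "cx", "cy" (pixels), "dist_coeffs" ([k1, k2, p1, p2, k3] as OpenCV has them; the pictures are not rectified), "eye" and "orientation" of the camera in the world; the wrist camera has in their place "tool_from_camera" (4x4, takes a point from camera to tool coordinates, whose origin is the TCP and whose axes are the flange's). Camera axes: x right, y down, z forward; pixel columns grow to the right and rows downward; lengths in m; the calibration is good to about 2 mm. A picture is of the moment at which its call begins: read the wrist's pose just before it. There is no depth.
- bot.job_done(): hands the job in; it is judged then, once.
The state is a dict: "clock": time; "qpos": joint angles; "qd": joint speeds; "joint_efforts": joint torques, N m; "position": TCP position; "tool_rot": TCP orientation; "force": force on the tool from outside, world axes, zero at the start; "moment": the same for the moment, N m; "grip_width": finger opening in m; "finger_force": force on a finger pad.
Only numpy, scipy, OpenCV 4.12 (cv2) and the standard library are available. Lean on these libraries where they do the work, as an engineer would, in place of code of your own. Each camera call takes 0.05 s, during which the arm holds its last target. There are 200 camera calls.

## Working session

There is one attempt and no reset: what is moved stays moved. The work goes in short steps, Python scripts to look and compute and a tool call to move; the robot and the scene stay as the last step left them, time stands still between calls to the robot, and variables do not carry over. Pictures are saved under pics/ and viewed, at most 14 in all, crops included, and the job is handed in when it is done.

Besides the shell and the picture viewer there is one more tool, called after ">>>" by a JSON object that holds its "fn" and its "kwargs". send_rows: Moves the arm, as the interface text tells. Its arguments: {"type":"object","properties":{"plan":{"type":"string"},"grip_force":{"type":"number"}},"required":["plan"]}

```bash
mkdir -p pics; ls
python3 - <<'E'
from workcell import observe, imaging, bot
import cv2
s=observe(); print(s['clock'],s['position'],s['tool_rot'],bot.tcp_to_grasp)
for n in ('scene','top'):
    f=imaging.grab_frame(n); cv2.imwrite(f'pics/{n}0.png',cv2.resize(f['color'][:,:,::-1],(800,600),interpolation=cv2.INTER_CUBIC))
    print(n,[f[k] for k in ('fx','fy','cx','cy','dist_coeffs','eye','orientation')])
E
```

```text
pics
0.0 [0.15748611 0.60448209 0.23072661] [-3.14043786e+00  6.74311133e-05  2.88673769e+00] 0.0187
scene [417.66920639554525, 417.66920639554525, 273.7059137331566, 207.58134585926493, array([-0.1230067,  0.       ,  0.       ,  0.       ,  0.       ]), array([0.98845828, 0.78176737, 0.70612567]), array([-2.17967294, -0.02192597,  2.65639808])]
top [523.0823371273915, 523.0823371273915, 285.8293881050197, 208.87997834989997, array([-0.13967294,  0.        ,  0.        ,  0.        ,  0.        ]), array([ 0.45413649, -0.05982727,  1.22157418]), array([-3.07123634,  0.00582511, -1.56418142])]
```

View pics/top0.png

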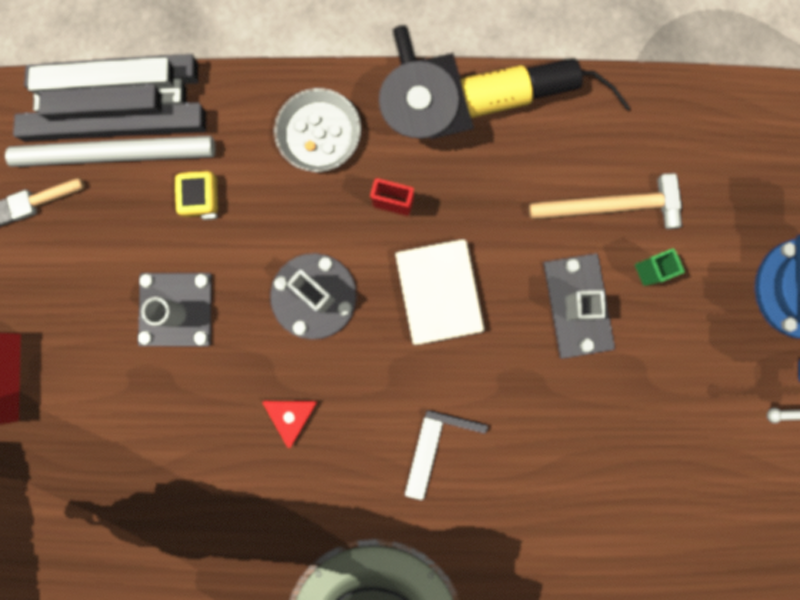

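View pics/scene0.png

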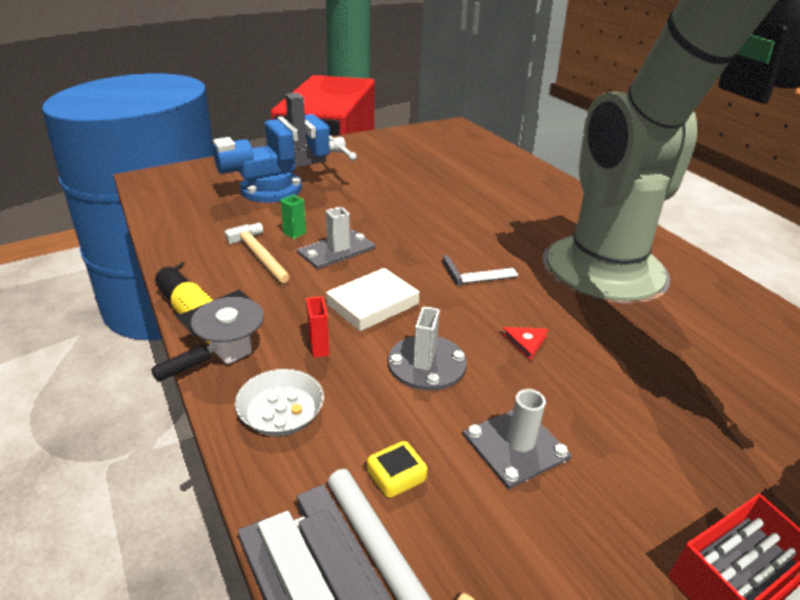

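The top picture shows, from left, the square plate (175,310) with the round tube, the round plate (313,295) with the flat tube, the brick (440,292), and the long plate (579,306) with the square tube. The red and green look-alikes are at (392,196) and (660,267). I'll enlarge this row.

```bash
cat > h.py <<'E'
import numpy as np,cv2
from workcell import observe, imaging, bot
from scipy.spatial.transform import Rotation as R
def cam(f,s=None):
    K=np.array([[f['fx'],0,f['cx']],[0,f['fy'],f['cy']],[0,0,1.]]);d=np.array(f['dist_coeffs'],float)
    if 'eye' in f:
        o=np.array(f['orientation']);Rm=o if o.shape==(3,3) else R.from_euler('xyz',o).as_matrix();e=np.array(f['eye'])
    else:
        T=np.array(f['tool_from_camera']);Rt=R.from_euler('xyz',s['tool_rot']).as_matrix();Rm=Rt@T[:3,:3];e=Rt@T[:3,3]+s['position']
    return K,d,Rm,e
def px2w(c,p,z):
    K,d,Rm,e=c
    u=cv2.undistortPoints(np.array(p,float).reshape(-1,1,2),K,d)[:,0]
    r=np.c_[u,np.ones(len(u))]@Rm.T
    return (e+r*((z-e[2])/r[:,2])[:,None])[:,:2]
def w2px(c,P):
    K,d,Rm,e=c
    return cv2.projectPoints((np.array(P,float)-e)@Rm,np.zeros(3),np.zeros(3),K,d)[0][:,0]
E
python3 - <<'E'
from h import *
f=imaging.grab_frame('top');c=cam(f);im=f['color'][:,:,::-1]
cv2.imwrite('pics/full.png',im)
for n,x0 in (('L',90),('Rr',270)):
    cr=cv2.resize(im[166:256,x0:x0+176],None,fx=4.5,fy=4.5,interpolation=cv2.INTER_CUBIC);cv2.imwrite(f'pics/{n}.png',cr)
print(px2w(c,np.array([[175,310],[313,295],[440,292],[579,306]])*.7,.01))
E
```

```text
[[ 0.51789939  0.33260529]
 [ 0.54406615  0.10329852]
 [ 0.55022635 -0.10364791]
 [ 0.52875246 -0.33119283]]
```

View pics/L.png

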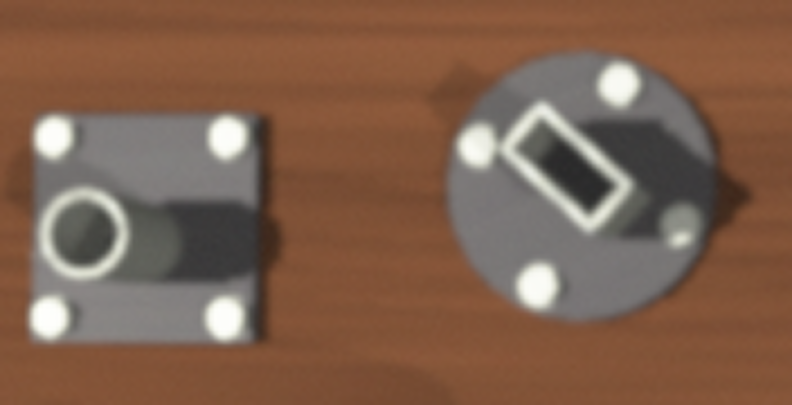

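View pics/Rr.png

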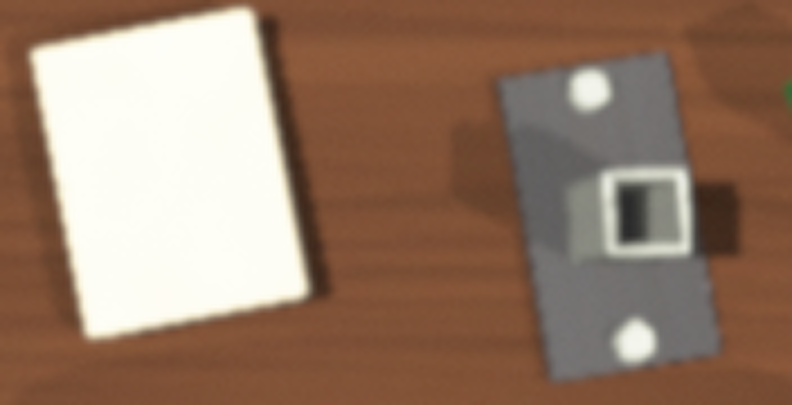

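L shows the square plate with corners (35,114)…(255,342), the round rim at (84,233), the round plate centre at (582,187), and the flat rim corners at (541,103),(632,186),(590,232),(500,149). Rr shows the brick, the long plate with bolts at (590,90) and (635,341), and the square rim around (647,213).

Run:
```python
from h import *
f=imaging.grab_frame('top');c=cam(f)
def W(x0,p,z): 
    p=np.array(p,float); return px2w(c,np.c_[x0+(p[:,0]+.5)/4.5-.5,166+(p[:,1]+.5)/4.5-.5],z)
def ang(a,b): d=b-a; return np.degrees(np.arctan2(d[1],d[0]))
def rep(n,q):
    print(n,'ctr',q.mean(0).round(4),'sides',[round(float(np.linalg.norm(q[i]-q[i-1])),4) for i in range(len(q))],'ang',[round(float(ang(q[i-1],q[i])),1) for i in range(len(q))])
rep('sqplate',W(90,[[35,114],[262,116],[256,342],[33,341]],.01))
rep('sqbolts',W(90,[[53,137],[227,138],[225,318],[49,318]],.0184))
rep('round',W(90,[[84,190],[127,233],[84,276],[41,233]],.1))
rep('rplate',W(90,[[582,53],[716,187],[582,321],[448,187]],.01))
rep('rbolts',W(90,[[619,84],[680,226],[538,287],[477,145]],.0184))
rep('flat',W(90,[[541,103],[632,186],[590,232],[500,149]],.1))
rep('brick',W(270,[[32,48],[252,8],[310,296],[88,338]],.032))
rep('long',W(270,[[499,79],[667,53],[720,350],[551,381]],.01))
rep('lbolts',W(270,[[590,90],[635,341]],.0184))
rep('square',W(270,[[602,172],[685,169],[692,252],[609,258]],.1))
s=observe();print(s['clock'],s['qpos'],s['grip_width'])
```

```text
sqplate ctr [0.5196 0.334 ] sides [0.1198, 0.1231, 0.1181, 0.1202] ang [1.2, -90.3, 179.8, 90.5]
sqbolts ctr [0.5194 0.3354] sides [0.0947, 0.0937, 0.0935, 0.0943] ang [0.4, -90.1, -179.2, 90.7]
round ctr [0.5121 0.3356] sides [0.0299, 0.0304, 0.0298, 0.0305] ang [-45.0, -133.1, 135.1, 47.1]
rplate ctr [0.5426 0.1038] sides [0.0984, 0.0991, 0.0978, 0.0989] ang [-44.4, -134.5, 135.5, 45.9]
rbolts ctr [0.5428 0.1044] sides [0.0798, 0.08, 0.0794, 0.0801] ang [-66.4, -156.0, 113.6, 24.3]
flat ctr [0.5453 0.0995] sides [0.0296, 0.0597, 0.0298, 0.0593] ang [-41.1, -131.7, 138.2, 48.1]
brick ctr [ 0.5499 -0.1017] sides [0.1501, 0.1141, 0.1496, 0.1142] ang [11.3, -79.2, -168.6, 101.0]
long ctr [ 0.5306 -0.3308] sides [0.1587, 0.09, 0.157, 0.0903] ang [9.5, -80.7, -170.4, 100.3]
lbolts ctr [ 0.5301 -0.3304] sides [0.1314, 0.1314] ang [9.8, -170.2]
square ctr [ 0.5262 -0.3289] sides [0.0415, 0.0406, 0.0401, 0.0406] ang [4.2, -87.6, -175.7, 94.3]
0.2 [-1.38620448  0.52175605 -0.03631528  1.59977167  0.02120318  1.0211243
 -0.11282009] 0.08530176192951454
```

The sides match the given sizes to 1–2 mm. I'll take the flat tube to the brick first. Next I'll compute the move.

```bash
cat > go.py <<'E'
import sys
from h import *
s=observe();Rc=R.from_euler('xyz',s['tool_rot']);p=np.array(s['position'])
print('t',round(s['clock'],2),'pos',p.round(4),'yaw',np.degrees(s['tool_rot'][2]).round(2),'q',np.round(s['qpos'],2),'w',round(s['grip_width'],4))
for a in sys.argv[1:]:
    x,y,z,yaw=map(float,a.split(','))
    d=Rc.inv().apply(np.array([x,y,z])-p); r=(Rc.inv()*R.from_euler('xyz',[180,0,yaw],degrees=True)).as_rotvec(degrees=True)
    print(a,'->',d.round(4),r.round(2))
E
python3 go.py 0.5453,0.0995,0.16,48.2 0.5453,0.0995,0.052,48.2
```

```text
t 0.2 pos [0.1575 0.6046 0.231 ] yaw 165.4 q [-1.39  0.52 -0.04  1.6   0.02  1.02 -0.11] w 0.0853
0.5453,0.0995,0.16,48.2 -> [-0.5026 -0.391   0.0713] [-2.000e-02  4.000e-02  1.172e+02]
0.5453,0.0995,0.052,48.2 -> [-0.5026 -0.3909  0.1793] [-2.000e-02  4.000e-02  1.172e+02]
```

>>> {"fn": "send_rows", "kwargs": {"plan": "-0.5026 -0.391 0.03 0 0 117.2 0.0854;-0.5026 -0.391 0.03 0 0 117.2 0.0854;-0.5026 -0.391 0.03 0 0 117.2 0.0854;-0.5026 -0.391 0.03 0 0 117.2 0.0854;-0.5026 -0.391 0.03 0 0 117.2 0.0854;-0.5026 -0.391 0.03 0 0 117.2 0.0854;-0.5026 -0.391 0.03 0 0 117.2 0.0854;-0.5026 -0.391 0.03 0 0 117.2 0.0854;-0.5026 -0.391 0.03 0 0 117.2 0.0854;-0.5026 -0.391 0.03 0 0 117.2 0.0854", "grip_force": 60}}

```text
clock: 1.03
position: [0.4119, 0.273, 0.2118]
tool_rot: [3.141, -0.0, 1.631]
force: [0.6, 1.1, -0.3]
grip_width: 0.0854
finger_force: 0.0
```

```bash
python3 go.py 0.5453,0.0995,0.16,48.2 0.5453,0.0995,0.052,48.2
```

```text
t 1.03 pos [0.4119 0.273  0.2118] yaw 93.44 q [-0.97  0.36  0.34  1.97 -0.16  0.84 -0.48] w 0.0854
0.5453,0.0995,0.16,48.2 -> [-0.1812  0.1228  0.0518] [ 1.000e-02 -3.000e-02  4.524e+01]
0.5453,0.0995,0.052,48.2 -> [-0.1812  0.1227  0.1598] [ 1.000e-02 -3.000e-02  4.524e+01]
```

>>> {"fn": "send_rows", "kwargs": {"plan": "-0.1812 0.1228 0.04 0 0 45.2 0.0854;-0.1812 0.1228 0.04 0 0 45.2 0.0854;-0.1812 0.1228 0.04 0 0 45.2 0.0854;-0.1812 0.1228 0.04 0 0 45.2 0.0854;-0.1812 0.1228 0.04 0 0 45.2 0.0854;-0.1812 0.1228 0.04 0 0 45.2 0.0854;-0.1812 0.1228 0.04 0 0 45.2 0.0854;-0.1812 0.1228 0.04 0 0 45.2 0.0854;-0.1812 0.1228 0.04 0 0 45.2 0.0854;-0.1812 0.1228 0.04 0 0 45.2 0.0854"}}

```text
clock: 1.87
position: [0.5452, 0.1028, 0.1717]
tool_rot: [-3.141, -0.0, 0.851]
force: [0.3, -0.3, 0.0]
grip_width: 0.0851
finger_force: 0.0
```

```bash
python3 go.py 0.5453,0.0995,0.052,48.2
python3 - <<'E'
from h import *
s=observe();f=imaging.grab_frame('wrist');c=cam(f,s);im=f['color'][:,:,::-1].copy()
a=np.radians(48.2);ux=np.array([np.cos(a),np.sin(a)]);uy=np.array([-ux[1],ux[0]])
P=[np.r_[np.array([.5453,.0995])+i*.03*ux+j*.015*uy,.1] for i,j in((1,1),(1,-1),(-1,-1),(-1,1))]
q=w2px(c,P);print(q.round(0).tolist());cv2.polylines(im,[q.round().astype(int)],True,(0,255,0),1)
cv2.imwrite('pics/w1.png',cv2.resize(im,(800,600)))
E
```

```text
t 1.87 pos [0.5452 0.1028 0.1717] yaw 48.76 q [-0.67  0.54  0.53  1.87 -0.36  0.83 -0.67] w 0.0851
0.5453,0.0995,0.052,48.2 -> [-0.0024  0.0023  0.1197] [-0.02 -0.01  0.56]
[[254.0, 179.0], [303.0, 180.0], [300.0, 266.0], [255.0, 266.0]]
```

View pics/w1.png

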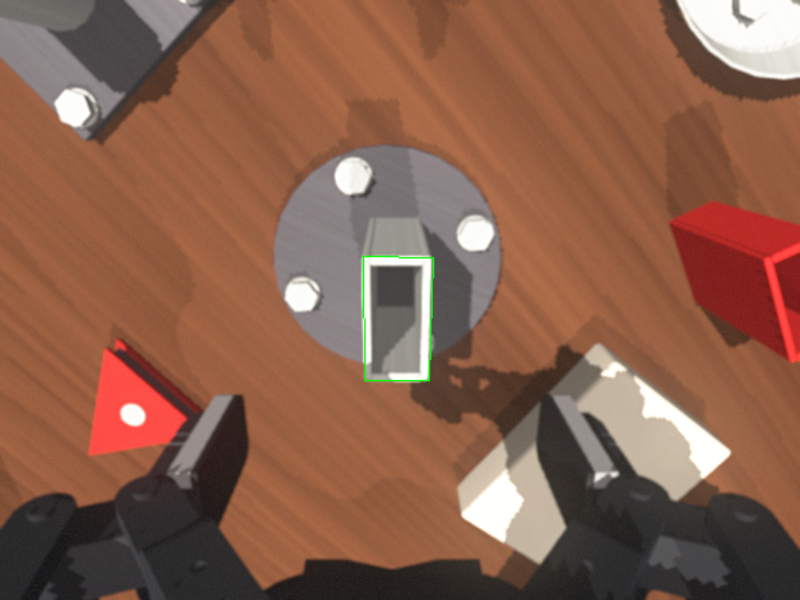

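The wrist picture shows the flat rim (398,318) matching the projected green outline within about 1 mm. The fingers straddle it clear of the bolts, so I'll descend.

>>> {"fn": "send_rows", "kwargs": {"plan": "0 0 0.03 0 0 0 0.0854;0 0 0.06 0 0 0 0.0854;0 0 0.06 0 0 0 0.0854;0 0 0.06 0 0 0 0.0854"}}

```text
clock: 2.25
position: [0.5449, 0.1021, 0.1115]
tool_rot: [-3.14, 0.002, 0.849]
force: [0.6, -0.2, 0.5]
grip_width: 0.0853
finger_force: 0.0
```

```bash
python3 go.py 0.5453,0.0995,0.052,48.2
```

```text
t 2.25 pos [0.5449 0.1021 0.1115] yaw 48.64 q [-0.63  0.63  0.48  1.91 -0.43  0.71 -0.62] w 0.0853
0.5453,0.0995,0.052,48.2 -> [-0.0015  0.0021  0.0595] [-0.06  0.1   0.44]
```

>>> {"fn": "send_rows", "kwargs": {"plan": "-0.0015 0.002 0.03 0 0 0.4 0.0854;-0.0015 0.002 0.0595 0 0 0.4 0.0854;-0.0015 0.002 0.0595 0 0 0.4 0.0854;-0.0015 0.002 0.0595 0 0 0.4 0.0854;-0.0015 0.002 0.0595 0 0 0.4 0.02;-0.0015 0.002 0.0595 0 0 0.4 0.02;-0.0015 0.002 0.0595 0 0 0.4 0.02;-0.0015 0.002 0.0595 0 0 0.4 0.02;-0.0015 0.002 0.0595 0 0 0.4 0.02;-0.0015 0.002 0.0595 0 0 0.4 0.02", "grip_force": 60}}

```text
clock: 3.08
position: [0.5464, 0.0998, 0.053]
tool_rot: [3.141, -0.001, 0.841]
force: [-1.9, 1.4, 12.1]
grip_width: 0.0295
finger_force: 59.2
```

```bash
python3 go.py 0.5453,0.0995,0.052,48.2
```

```text
t 3.08 pos [0.5464 0.0998 0.053 ] yaw 48.18 q [-0.57  0.72  0.41  1.93 -0.49  0.59 -0.57] w 0.0295
0.5453,0.0995,0.052,48.2 -> [-0.0009 -0.0006  0.001 ] [ 0.01 -0.06 -0.02]
```

Gripped (width 29.5 mm). Next I'll lift and carry it to the brick.

>>> {"fn": "send_rows", "kwargs": {"plan": "0 0 -0.02 0 0 0 0.02;0 0 -0.05 0 0 0 0.02;0 0 -0.07 0 0 0 0.02;0 0 -0.075 0 0 0 0.02;0 0 -0.075 0 0 0 0.02"}}

```text
clock: 3.5
position: [0.5465, 0.0998, 0.1283]
tool_rot: [3.141, -0.002, 0.841]
force: [-0.3, 0.5, -4.2]
grip_width: 0.0299
finger_force: 60.7
```

```bash
python3 go.py 0.55,-0.1017,0.125,9.6
```

```text
t 3.5 pos [0.5465 0.0998 0.1283] yaw 48.2 q [-0.64  0.61  0.5   1.9  -0.41  0.74 -0.63] w 0.0299
0.55,-0.1017,0.125,9.6 -> [-0.1479  0.137   0.0031] [ 1.00e-02 -1.20e-01  3.86e+01]
```

>>> {"fn": "send_rows", "kwargs": {"plan": "-0.012 0.011 0 0 0 3 0.02;-0.033 0.030 0 0 0 8.5 0.02;-0.056 0.052 0 0 0 14.7 0.02;-0.080 0.074 0 0 0 20.8 0.02;-0.104 0.096 0 0 0 27 0.02;-0.125 0.115 0 0 0 32.5 0.02;-0.139 0.129 0 0 0 36.3 0.02;-0.148 0.137 0.003 0 0 38.6 0.02;-0.148 0.137 0.003 0 0 38.6 0.02;-0.148 0.137 0.003 0 0 38.6 0.02"}}

```text
clock: 4.33
position: [0.5488, -0.102, 0.123]
tool_rot: [-3.141, 0.002, 0.168]
force: [0.5, 1.0, -4.6]
grip_width: 0.0292
finger_force: 60.7
```

```bash
python3 go.py 0.55,-0.1017,0.0765,9.6
```

```text
t 4.33 pos [ 0.5488 -0.102   0.123 ] yaw 9.6 q [-0.37  0.66  0.65  1.89 -0.56  0.78 -0.81] w 0.0292
0.55,-0.1017,0.0765,9.6 -> [ 0.0013 -0.      0.0464] [-0.02  0.1   0.  ]
```

>>> {"fn": "send_rows", "kwargs": {"plan": "0.001 0 0.015 0 0 0 0.02;0.001 0 0.033 0 0 0 0.02;0.001 0 0.042 0 0 0 0.02;0.001 0 0.0455 0 0 0 0.02;0.001 0 0.0455 0 0 0 0.02;0.001 0 0.0455 0 0 0 0.02"}}

```text
clock: 4.83
position: [0.5506, -0.1017, 0.079]
tool_rot: [3.142, -0.0, 0.168]
force: [-0.4, -0.4, -3.9]
grip_width: 0.0296
finger_force: 60.6
```

```bash
python3 go.py 0.55,-0.1017,0.075,9.6; python3 -c "
from h import *;print(observe()['force'])"
```

```text
t 4.83 pos [ 0.5506 -0.1017  0.079 ] yaw 9.62 q [-0.33  0.73  0.59  1.91 -0.62  0.69 -0.76] w 0.0296
0.55,-0.1017,0.075,9.6 -> [-0.0006 -0.0001  0.004 ] [ 0.   -0.    0.02]
[-0.36026813 -0.36441676 -3.93651419]
```

>>> {"fn": "send_rows", "kwargs": {"plan": "0 0 0.002 0 0 0 0.02;0 0 0.004 0 0 0 0.02;0 0 0.004 0 0 0 0.02;0 0 0.004 0 0 0 0.02"}}

```text
clock: 5.17
position: [0.5508, -0.1019, 0.0751]
tool_rot: [3.142, -0.001, 0.167]
force: [0.1, 0.6, 1.3]
grip_width: 0.0293
finger_force: 61.0
```

```bash
python3 go.py 0.55,-0.1017,0.17,9.6; python3 -c "
from h import *;print(observe()['force'])"
```

```text
t 5.17 pos [ 0.5508 -0.1019  0.0751] yaw 9.58 q [-0.32  0.73  0.59  1.91 -0.62  0.69 -0.76] w 0.0293
0.55,-0.1017,0.17,9.6 -> [-0.0006 -0.0003 -0.0949] [ 0.   -0.05 -0.02]
[0.09776618 0.59804166 1.27022301]
```

Touched down on the brick. Now I'll release and rise.

>>> {"fn": "send_rows", "kwargs": {"plan": "0 0 0 0 0 0 0.07;0 0 0 0 0 0 0.07;0 0 0 0 0 0 0.07;0 0 0 0 0 0 0.07;0 0 -0.01 0 0 0 0.07;0 0 -0.04 0 0 0 0.07;0 0 -0.08 0 0 0 0.07;0 0 -0.11 0 0 0 0.07;0 0 -0.11 0 0 0 0.07"}}

```text
clock: 5.92
position: [0.5524, -0.103, 0.1905]
tool_rot: [3.14, -0.007, 0.166]
force: [0.8, 0.8, 0.2]
grip_width: 0.07
finger_force: 0.0
```

```bash
python3 go.py 0.5121,0.3356,0.17,90
python3 - <<'E'
from h import *
f=imaging.grab_frame('top');c=cam(f);im=f['color'][:,:,::-1].copy()
cv2.imwrite('pics/t1.png',cv2.resize(im[150:270,80:430],(800,274),interpolation=cv2.INTER_CUBIC))
E
```

```text
t 5.92 pos [ 0.5524 -0.103   0.1905] yaw 9.53 q [-0.43  0.58  0.73  1.84 -0.49  0.9  -0.87] w 0.07
0.5121,0.3356,0.17,90 -> [ 0.0328 -0.4393  0.0201] [  0.35  -0.26 -80.47]
```

View pics/t1.png

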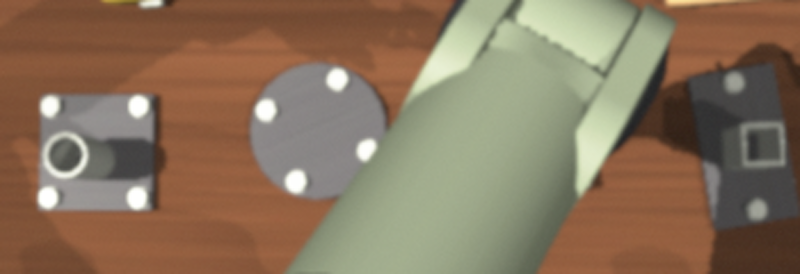

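The round plate (318,130) is empty, the round tube still stands at (67,154), and the arm hides the brick. I'll go to the round tube.

>>> {"fn": "send_rows", "kwargs": {"plan": "0.0328 -0.4393 0.01 0 0 -80.5 0.0854;0.0328 -0.4393 0.01 0 0 -80.5 0.0854;0.0328 -0.4393 0.01 0 0 -80.5 0.0854;0.0328 -0.4393 0.01 0 0 -80.5 0.0854;0.0328 -0.4393 0.01 0 0 -80.5 0.0854;0.0328 -0.4393 0.01 0 0 -80.5 0.0854;0.0328 -0.4393 0.01 0 0 -80.5 0.0854;0.0328 -0.4393 0.01 0 0 -80.5 0.0854;0.0328 -0.4393 0.01 0 0 -80.5 0.0854;0.0328 -0.4393 0.01 0 0 -80.5 0.0854"}}

```text
clock: 6.8
position: [0.5109, 0.3147, 0.175]
tool_rot: [-3.141, 0.0, 1.423]
force: [1.0, -0.4, -0.0]
grip_width: 0.0856
finger_force: 0.0
```

```bash
python3 go.py 0.5121,0.3356,0.17,90
```

```text
t 6.8 pos [0.5109 0.3147 0.175 ] yaw 81.55 q [-0.91  0.58  0.39  1.74 -0.27  0.88 -0.56] w 0.0856
0.5121,0.3356,0.17,90 -> [ 0.0209 -0.0019  0.005 ] [-0.03  0.03 -8.45]
```

>>> {"fn": "send_rows", "kwargs": {"plan": "0.021 -0.002 0.005 0 0 -8.5 0.0854;0.021 -0.002 0.005 0 0 -8.5 0.0854;0.021 -0.002 0.02 0 0 -8.5 0.0854;0.021 -0.002 0.045 0 0 -8.5 0.0854;0.021 -0.002 0.045 0 0 -8.5 0.0854;0.021 -0.002 0.045 0 0 -8.5 0.0854"}}

```text
clock: 7.3
position: [0.5126, 0.333, 0.1296]
tool_rot: [-3.14, 0.002, 1.565]
force: [0.7, -0.1, 0.5]
grip_width: 0.0853
finger_force: 0.0
```

```bash
python3 go.py 0.5121,0.3356,0.052,90
python3 - <<'E'
from h import *
s=observe();f=imaging.grab_frame('wrist');c=cam(f,s);im=f['color'][:,:,::-1].copy()
a=np.linspace(0,2*np.pi,40)
for r in(.0215,.018):
    q=w2px(c,np.c_[.5121+r*np.cos(a),.3356+r*np.sin(a),a*0+.1]);cv2.polylines(im,[q.round().astype(int)],True,(0,255,0),1)
cv2.imwrite('pics/w2.png',im)
E
```

```text
t 7.3 pos [0.5126 0.333  0.1296] yaw 89.65 q [-0.89  0.65  0.32  1.74 -0.27  0.8  -0.45] w 0.0853
0.5121,0.3356,0.052,90 -> [ 0.0028 -0.0003  0.0776] [-0.11  0.11 -0.35]
```

View pics/w2.png

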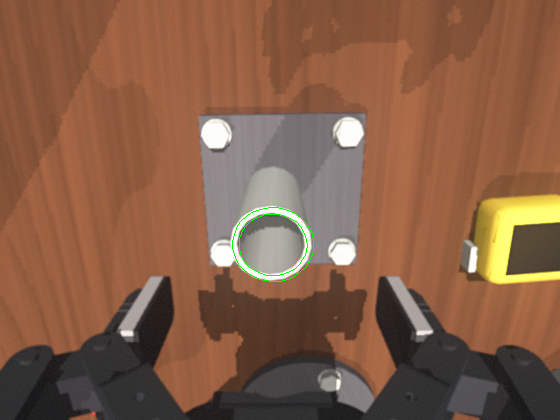

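The round rim at (272,243) matches the projection, and the finger space is clear. I'll descend and grip.

>>> {"fn": "send_rows", "kwargs": {"plan": "0.003 0 0.03 0 0 -0.4 0.0854;0.003 0 0.06 0 0 -0.4 0.0854;0.003 0 0.0775 0 0 -0.4 0.0854;0.003 0 0.0775 0 0 -0.4 0.0854;0.003 0 0.0775 0 0 -0.4 0.03;0.003 0 0.0775 0 0 -0.4 0.03;0.003 0 0.0775 0 0 -0.4 0.03;0.003 0 0.0775 0 0 -0.4 0.03;0.003 0 0.0775 0 0 -0.4 0.03;0.003 0 0.0775 0 0 -0.4 0.03", "grip_force": 60}}

```text
clock: 8.18
position: [0.5139, 0.3375, 0.0545]
tool_rot: [3.14, -0.002, 1.573]
force: [-2.3, -1.8, 11.9]
grip_width: 0.0421
finger_force: 58.1
```

>>> {"fn": "send_rows", "kwargs": {"plan": "0 0 -0.02 0 0 0 0.03;0 0 -0.04 0 0 0 0.03;0 0 -0.055 0 0 0 0.03;0 0 -0.06 0 0 0 0.03;0 0 -0.06 0 0 0 0.03"}}

```text
clock: 8.6
position: [0.5137, 0.3374, 0.1143]
tool_rot: [3.14, -0.002, 1.573]
force: [-0.1, 0.9, -2.3]
grip_width: 0.0421
finger_force: 61.1
```

```bash
python3 go.py 0.5427,0.104,0.11,90
```

```text
t 8.6 pos [0.5137 0.3374 0.1143] yaw 90.1 q [-0.89  0.67  0.31  1.74 -0.28  0.77 -0.44] w 0.0421
0.5427,0.104,0.11,90 -> [-0.2334  0.0286  0.0039] [ 0.11 -0.09  0.1 ]
```

>>> {"fn": "send_rows", "kwargs": {"plan": "-0.015 0.002 0 0 0 0 0.03;-0.045 0.006 0 0 0 0 0.03;-0.08 0.010 0 0 0 0 0.03;-0.117 0.015 0 0 0 0 0.03;-0.153 0.019 0 0 0 0 0.03;-0.187 0.023 0 0 0 0 0.03;-0.215 0.026 0 0 0 0 0.03;-0.2315 0.0285 0.01 0 0 0 0.03;-0.2315 0.0285 0.03 0 0 0 0.03;-0.2315 0.0285 0.03 0 0 0 0.03"}}

```text
clock: 9.43
position: [0.5402, 0.1035, 0.0796]
tool_rot: [-3.137, 0.002, 1.57]
force: [-2.1, 0.6, -3.6]
grip_width: 0.042
finger_force: 61.1
```

```bash
python3 go.py 0.5427,0.1058,0.057,90
```

```text
t 9.43 pos [0.5402 0.1035 0.0796] yaw 89.98 q [-0.49  0.64  0.27  1.92 -0.28  0.62 -0.04] w 0.042
0.5427,0.1058,0.057,90 -> [0.0023 0.0026 0.0226] [-0.24  0.09 -0.02]
```

>>> {"fn": "send_rows", "kwargs": {"plan": "0.001 0.001 0.01 0 0 0 0.03;0.001 0.001 0.02 0 0 0 0.03;0.001 0.001 0.02 0 0 0 0.03;0.001 0.001 0.02 0 0 0 0.03"}}

```text
clock: 9.77
position: [0.5427, 0.1069, 0.0623]
tool_rot: [-3.141, 0.0, 1.573]
force: [0.2, -0.0, -3.0]
grip_width: 0.0423
finger_force: 61.1
```

```bash
python3 go.py 0.5427,0.1058,0.0545,90;python3 -c "
from h import *;print(observe()['force'])"
```

```text
t 9.77 pos [0.5427 0.1069 0.0623] yaw 90.15 q [-0.48  0.67  0.26  1.92 -0.29  0.58 -0.04] w 0.0423
0.5427,0.1058,0.0545,90 -> [-0.0011  0.      0.0078] [-0.05  0.02  0.15]
[ 0.24320101 -0.0309309  -2.9632688 ]
```

>>> {"fn": "send_rows", "kwargs": {"plan": "-0.001 0 0.004 0 0 0 0.03;-0.001 0 0.006 0 0 0 0.03;-0.001 0 0.0078 0 0 0 0.03;-0.001 0 0.0078 0 0 0 0.03;-0.001 0 0.0078 0 0 0 0.03"}}

```text
clock: 10.18
position: [0.5431, 0.1055, 0.055]
tool_rot: [3.141, -0.0, 1.573]
force: [0.3, -0.1, -2.7]
grip_width: 0.0424
finger_force: 61.0
```

>>> {"fn": "send_rows", "kwargs": {"plan": "0 0 0.001 0 0 0 0.03;0 0 0.001 0 0 0 0.03;0 0 0.001 0 0 0 0.03"}}

```text
clock: 10.43
position: [0.5431, 0.1055, 0.0545]
tool_rot: [3.141, -0.0, 1.572]
force: [-3.4, -0.1, 9.1]
grip_width: 0.0421
finger_force: 61.8
```

Contact. Now I'll release and rise.

>>> {"fn": "send_rows", "kwargs": {"plan": "0 0 0 0 0 0 0.08;0 0 0 0 0 0 0.08;0 0 0 0 0 0 0.08;0 0 0 0 0 0 0.08;0 0 -0.01 0 0 0 0.08;0 0 -0.04 0 0 0 0.08;0 0 -0.08 0 0 0 0.08;0 0 -0.12 0 0 0 0.08;0 0 -0.14 0 0 0 0.08;0 0 -0.14 0 0 0 0.08"}}

```text
clock: 11.27
position: [0.5449, 0.1056, 0.1992]
tool_rot: [3.135, -0.002, 1.572]
force: [-0.6, -0.8, 0.8]
grip_width: 0.0802
finger_force: 0.0
```

```bash
python3 go.py 0.5262,-0.3289,0.18,94.3;python3 - <<'E'
from h import *
s=observe();f=imaging.grab_frame('wrist');c=cam(f,s);im=f['color'][:,:,::-1].copy()
a=np.linspace(0,2*np.pi,40)
for r,z in((.0215,.1),(.07,.01)):
    q=w2px(c,np.c_[.5427+r*np.cos(a),.104+r*np.sin(a),a*0+z]);cv2.polylines(im,[q.round().astype(int)],True,(0,255,0),1)
cv2.imwrite('pics/w3.png',im)
E
```

```text
t 11.27 pos [0.5449 0.1056 0.1992] yaw 90.08 q [-0.55  0.47  0.35  1.84 -0.21  0.86 -0.1 ] w 0.0802
0.5262,-0.3289,0.18,94.3 -> [-0.4346 -0.0194  0.018 ] [ 0.38 -0.12 -4.23]
```

View pics/w3.png

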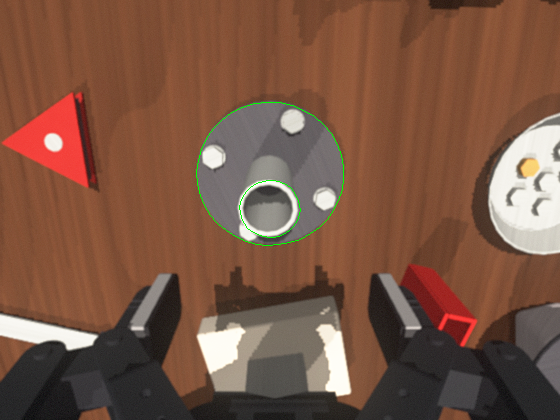

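The round tube (268,208) stands in the middle of its plate. Next I'll move to the square tube at z 0.2, above the flat tube.

>>> {"fn": "send_rows", "kwargs": {"plan": "-0.4346 -0.0194 0 0 0 -4.2 0.0854;-0.4346 -0.0194 0 0 0 -4.2 0.0854;-0.4346 -0.0194 0 0 0 -4.2 0.0854;-0.4346 -0.0194 0 0 0 -4.2 0.0854;-0.4346 -0.0194 0 0 0 -4.2 0.0854;-0.4346 -0.0194 0 0 0 -4.2 0.0854;-0.4346 -0.0194 0 0 0 -4.2 0.0854;-0.4346 -0.0194 0 0 0 -4.2 0.0854;-0.4346 -0.0194 0 0 0 -4.2 0.0854;-0.4346 -0.0194 0 0 0 -4.2 0.0854"}}

```text
clock: 12.15
position: [0.5242, -0.3126, 0.1933]
tool_rot: [-3.141, -0.001, 1.646]
force: [0.5, 0.8, 0.1]
grip_width: 0.0858
finger_force: 0.0
```

```bash
python3 go.py 0.5262,-0.3289,0.14,94.3
```

```text
t 12.15 pos [ 0.5242 -0.3126  0.1933] yaw 94.3 q [ 0.2   0.57  0.36  1.69 -0.24  0.93  0.72] w 0.0858
0.5262,-0.3289,0.14,94.3 -> [-0.0164  0.0008  0.0533] [-0.06 -0.04  0.  ]
```

>>> {"fn": "send_rows", "kwargs": {"plan": "-0.01 0.001 0.01 0 0 0 0.0854;-0.0165 0.001 0.04 0 0 0 0.0854;-0.0165 0.001 0.0533 0 0 0 0.0854;-0.0165 0.001 0.0533 0 0 0 0.0854;-0.0165 0.001 0.0533 0 0 0 0.0854"}}

```text
clock: 12.57
position: [0.5268, -0.3269, 0.14]
tool_rot: [-3.14, -0.001, 1.646]
force: [0.9, 0.1, 0.5]
grip_width: 0.0855
finger_force: 0.0
```

```bash
python3 go.py 0.5262,-0.3289,0.052,94.3;python3 - <<'E'
from h import *
s=observe();f=imaging.grab_frame('wrist');c=cam(f,s);im=f['color'][:,:,::-1].copy()
a=np.radians(4.3);ux=np.array([np.cos(a),np.sin(a)]);uy=np.array([-ux[1],ux[0]])
P=[np.r_[np.array([.5262,-.3289])+i*.02*ux+j*.02*uy,.1] for i,j in((1,1),(1,-1),(-1,-1),(-1,1))]
q=w2px(c,P);cv2.polylines(im,[q.round().astype(int)],True,(0,255,0),1)
cv2.imwrite('pics/w4.png',im)
E
```

```text
t 12.57 pos [ 0.5268 -0.3269  0.14  ] yaw 94.29 q [ 0.24  0.65  0.33  1.71 -0.27  0.84  0.76] w 0.0855
0.5262,-0.3289,0.052,94.3 -> [-0.002  -0.0006  0.0879] [-0.11 -0.06 -0.01]
```

View pics/w4.png

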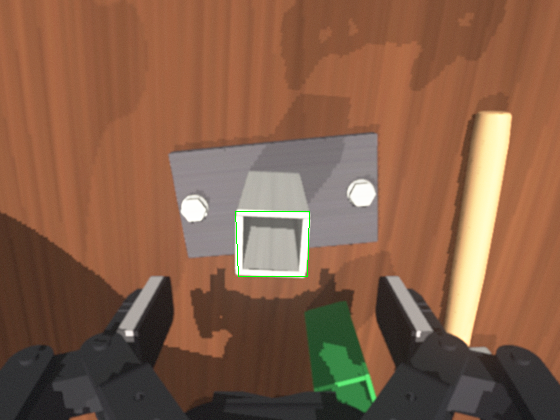

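The square rim (273,243) matches the projection. The green look-alike is behind and lower, clear of the fingers. I'll descend and grip.

>>> {"fn": "send_rows", "kwargs": {"plan": "-0.002 -0.0005 0.03 0 0 0 0.0854;-0.002 -0.0005 0.065 0 0 0 0.0854;-0.002 -0.0005 0.0875 0 0 0 0.0854;-0.002 -0.0005 0.0875 0 0 0 0.0854;-0.002 -0.0005 0.0875 0 0 0 0.03;-0.002 -0.0005 0.0875 0 0 0 0.03;-0.002 -0.0005 0.0875 0 0 0 0.03;-0.002 -0.0005 0.0875 0 0 0 0.03;-0.002 -0.0005 0.0875 0 0 0 0.03;-0.002 -0.0005 0.0875 0 0 0 0.03", "grip_force": 60}}

```text
clock: 13.45
position: [0.5278, -0.3297, 0.055]
tool_rot: [3.139, 0.001, 1.646]
force: [-2.3, 1.3, 11.8]
grip_width: 0.0396
finger_force: 60.5
```

>>> {"fn": "send_rows", "kwargs": {"plan": "0 0 -0.03 0 0 0 0.03;0 0 -0.065 0 0 0 0.03;0 0 -0.1 0 0 0 0.03;0 0 -0.13 0 0 0 0.03;0 0 -0.15 0 0 0 0.03;0 0 -0.16 0 0 0 0.03;0 0 -0.16 0 0 0 0.03;0 0 -0.16 0 0 0 0.03"}}

```text
clock: 14.12
position: [0.5269, -0.3289, 0.2127]
tool_rot: [-3.142, -0.0, 1.646]
force: [-0.0, 0.1, -4.2]
grip_width: 0.0395
finger_force: 61.9
```

```bash
python3 go.py 0.5195,0.3347,0.21,90.4
```

```text
t 14.12 pos [ 0.5269 -0.3289  0.2127] yaw 94.32 q [ 0.22  0.56  0.37  1.64 -0.23  0.98  0.74] w 0.0395
0.5195,0.3347,0.21,90.4 -> [0.6623 0.0425 0.0029] [-0.   -0.02  3.92]
```

>>> {"fn": "send_rows", "kwargs": {"plan": "0.01 0.001 0 0 0 0 0.03;0.03 0.002 0 0 0 0 0.03;0.06 0.004 0 0 0 0 0.03;0.095 0.006 0 0 0 0.5 0.03;0.132 0.009 0 0 0 0.8 0.03;0.169 0.011 0 0 0 1 0.03;0.206 0.013 0 0 0 1.2 0.03;0.243 0.016 0 0 0 1.5 0.03;0.28 0.018 0 0 0 1.7 0.03;0.317 0.020 0 0 0 1.9 0.03"}}

```text
clock: 14.95
position: [0.5219, -0.0093, 0.2118]
tool_rot: [-3.139, 0.0, 1.613]
force: [1.0, 0.7, -3.7]
grip_width: 0.0397
finger_force: 61.8
```

>>> {"fn": "send_rows", "kwargs": {"plan": "0.037 0.003 0 0 0 0.3 0.03;0.074 0.005 0 0 0 0.5 0.03;0.111 0.008 0 0 0 0.8 0.03;0.148 0.010 0 0 0 1 0.03;0.185 0.013 0 0 0 1.2 0.03;0.222 0.015 0 0 0 1.4 0.03;0.255 0.017 0 0 0 1.6 0.03;0.285 0.02 0 0 0 1.8 0.03;0.305 0.022 0 0 0 2 0.03;0.318 0.022 0 0 0 2 0.03"}}

```text
clock: 15.78
position: [0.5303, 0.3099, 0.2113]
tool_rot: [-3.139, 0.001, 1.58]
force: [-0.7, -0.9, -3.7]
grip_width: 0.0395
finger_force: 61.8
```

```bash
python3 go.py 0.5195,0.3347,0.1,90.4
```

```text
t 15.78 pos [0.5303 0.3099 0.2113] yaw 90.55 q [-0.83  0.55  0.31  1.66 -0.19  0.97 -0.45] w 0.0395
0.5195,0.3347,0.1,90.4 -> [ 0.025  -0.0103  0.1113] [-0.13  0.05  0.15]
```

>>> {"fn": "send_rows", "kwargs": {"plan": "0.012 -0.005 0.01 0 0 0.1 0.03;0.02 -0.010 0.03 0 0 0.1 0.03;0.022 -0.010 0.06 0 0 0.1 0.03;0.022 -0.010 0.09 0 0 0.1 0.03;0.022 -0.010 0.11 0 0 0.1 0.03;0.022 -0.010 0.12 0 0 0.1 0.03;0.022 -0.010 0.12 0 0 0.1 0.03;0.022 -0.010 0.12 0 0 0.1 0.03"}}

```text
clock: 16.45
position: [0.5217, 0.3284, 0.0932]
tool_rot: [-3.141, 0.001, 1.575]
force: [0.6, 0.4, -2.7]
grip_width: 0.0397
finger_force: 61.7
```

```bash
python3 go.py 0.5195,0.334,0.055,90.4
```

```text
t 16.45 pos [0.5217 0.3284 0.0932] yaw 90.26 q [-0.83  0.7   0.26  1.74 -0.24  0.74 -0.44] w 0.0397
0.5195,0.334,0.055,90.4 -> [ 0.0057 -0.0022  0.0382] [-0.01  0.03 -0.14]
```

>>> {"fn": "send_rows", "kwargs": {"plan": "0.0055 -0.002 0.01 0 0 0 0.03;0.0055 -0.002 0.022 0 0 0 0.03;0.0055 -0.002 0.032 0 0 0 0.03;0.0055 -0.002 0.034 0 0 0 0.03;0.0055 -0.002 0.034 0 0 0 0.03;0.0055 -0.002 0.034 0 0 0 0.03"}}

```text
clock: 16.95
position: [0.5198, 0.3342, 0.0591]
tool_rot: [-3.142, 0.0, 1.576]
force: [-0.3, -0.3, -2.7]
grip_width: 0.0394
finger_force: 61.7
```

```bash
python3 go.py 0.5195,0.334,0.055,90.4
```

```text
t 16.95 pos [0.5198 0.3342 0.0591] yaw 90.29 q [-0.83  0.75  0.24  1.75 -0.26  0.68 -0.44] w 0.0394
0.5195,0.334,0.055,90.4 -> [-0.0002 -0.0003  0.0041] [-0.    0.02 -0.11]
```

>>> {"fn": "send_rows", "kwargs": {"plan": "0 0 0.002 0 0 0 0.03;0 0 0.004 0 0 0 0.03;0 0 0.0045 0 0 0 0.03;0 0 0.0045 0 0 0 0.03"}}

```text
clock: 17.28
position: [0.52, 0.3345, 0.0551]
tool_rot: [3.141, -0.0, 1.576]
force: [-0.6, 0.1, 1.9]
grip_width: 0.0395
finger_force: 62.2
```

Contact. Now I'll release and rise.

>>> {"fn": "send_rows", "kwargs": {"plan": "0 0 0 0 0 0 0.08;0 0 0 0 0 0 0.08;0 0 0 0 0 0 0.08;0 0 0 0 0 0 0.08;0 0 -0.01 0 0 0 0.08;0 0 -0.04 0 0 0 0.08;0 0 -0.08 0 0 0 0.08;0 0 -0.12 0 0 0 0.08;0 0 -0.15 0 0 0 0.08;0 0 -0.15 0 0 0 0.08"}}

```text
clock: 18.12
position: [0.522, 0.3355, 0.2117]
tool_rot: [3.135, -0.005, 1.575]
force: [0.7, 0.5, -0.5]
grip_width: 0.08
finger_force: 0.0
```

```bash
python3 go.py 0.5505,-0.1017,0.2,9.6;python3 - <<'E'
from h import *
s=observe();f=imaging.grab_frame('wrist');c=cam(f,s);im=f['color'][:,:,::-1].copy()
sq=np.array([(1,1),(1,-1),(-1,-1),(-1,1)])
for h,z in((.02,.1),(.06,.01)):
    q=w2px(c,np.c_[sq*h+[.5195,.3347],[z]*4]);cv2.polylines(im,[q.round().astype(int)],True,(0,255,0),1)
cv2.imwrite('pics/w5.png',im)
E
```

```text
t 18.12 pos [0.522  0.3355 0.2117] yaw 90.27 q [-0.88  0.55  0.31  1.65 -0.2   0.96 -0.49] w 0.08
0.5505,-0.1017,0.2,9.6 -> [-0.4373  0.0264  0.0095] [ 0.11 -0.54 80.67]
```

View pics/w5.png

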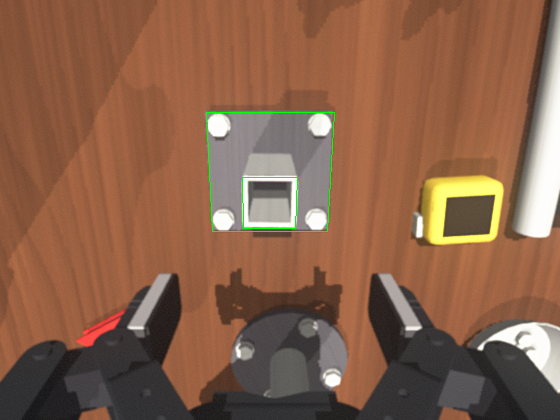

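The square tube (270,203) is centred and square on its plate. I'll go back to the flat tube on the brick.

>>> {"fn": "send_rows", "kwargs": {"plan": "-0.4373 0.0264 0 0 0 80.7 0.0854;-0.4373 0.0264 0 0 0 80.7 0.0854;-0.4373 0.0264 0 0 0 80.7 0.0854;-0.4373 0.0264 0 0 0 80.7 0.0854;-0.4373 0.0264 0 0 0 80.7 0.0854;-0.4373 0.0264 0 0 0 80.7 0.0854;-0.4373 0.0264 0 0 0 80.7 0.0854;-0.4373 0.0264 0 0 0 80.7 0.0854;-0.4373 0.0264 0 0 0 80.7 0.0854;-0.4373 0.0264 0 0 0 80.7 0.0854"}}

```text
clock: 19.0
position: [0.5463, -0.0832, 0.2045]
tool_rot: [-3.141, 0.0, 0.32]
force: [1.4, -0.3, -0.1]
grip_width: 0.0856
finger_force: 0.0
```

```bash
python3 go.py 0.5505,-0.1017,0.2,9.6
```

```text
t 19.0 pos [ 0.5463 -0.0832  0.2045] yaw 18.34 q [-0.43  0.53  0.67  1.85 -0.4   0.91 -0.82] w 0.0856
0.5505,-0.1017,0.2,9.6 -> [-0.0019  0.0189  0.0045] [-0.02  0.03  8.74]
```

>>> {"fn": "send_rows", "kwargs": {"plan": "-0.002 0.018 0.005 0 0 7 0.0854;-0.002 0.018 0.015 0 0 8.7 0.0854;-0.002 0.018 0.025 0 0 8.7 0.0854;-0.002 0.018 0.03 0 0 8.7 0.0854;-0.002 0.018 0.03 0 0 8.7 0.0854;-0.002 0.018 0.03 0 0 8.7 0.0854"}}

```text
clock: 19.5
position: [0.5507, -0.098, 0.1744]
tool_rot: [-3.141, 0.001, 0.177]
force: [-0.4, -0.5, -0.5]
grip_width: 0.0855
finger_force: 0.0
```

```bash
python3 go.py 0.5505,-0.1017,0.075,9.6;python3 - <<'E'
from h import *
s=observe();f=imaging.grab_frame('wrist');c=cam(f,s);im=f['color'][:,:,::-1].copy()
a=np.radians(9.6);ux=np.array([np.cos(a),np.sin(a)]);uy=np.array([-ux[1],ux[0]])
P=[np.r_[np.array([.5495,-.1017])+i*.03*ux+j*.015*uy,.122] for i,j in((1,1),(1,-1),(-1,-1),(-1,1))]
q=w2px(c,P);cv2.polylines(im,[q.round().astype(int)],True,(0,255,0),1)
cv2.imwrite('pics/w6.png',im)
E
```

```text
t 19.5 pos [ 0.5507 -0.098   0.1744] yaw 10.14 q [-0.4   0.58  0.67  1.86 -0.47  0.87 -0.88] w 0.0855
0.5505,-0.1017,0.075,9.6 -> [-0.0008  0.0036  0.0994] [-0.03  0.04  0.54]
```

View pics/w6.png

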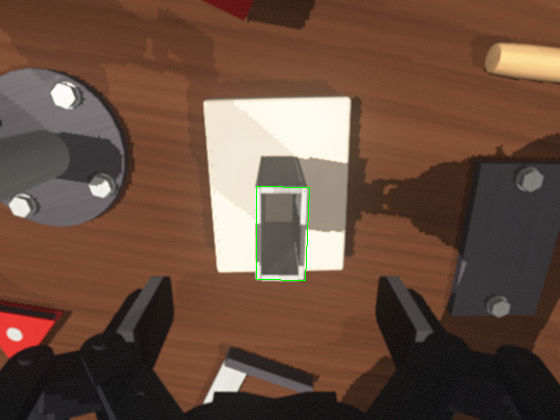

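The flat tube (282,233) stands where expected on the brick. I'll grip it.

>>> {"fn": "send_rows", "kwargs": {"plan": "-0.001 0.0036 0.03 0 0 0.5 0.0854;-0.001 0.0036 0.065 0 0 0.5 0.0854;-0.001 0.0036 0.09 0 0 0.5 0.0854;-0.001 0.0036 0.098 0 0 0.5 0.0854;-0.001 0.0036 0.098 0 0 0.5 0.0854;-0.001 0.0036 0.098 0 0 0.5 0.02;-0.001 0.0036 0.098 0 0 0.5 0.02;-0.001 0.0036 0.098 0 0 0.5 0.02;-0.001 0.0036 0.098 0 0 0.5 0.02;-0.001 0.0036 0.098 0 0 0.5 0.02", "grip_force": 60}}

```text
clock: 20.38
position: [0.551, -0.1026, 0.0775]
tool_rot: [3.142, -0.001, 0.166]
force: [-1.2, 1.9, 11.8]
grip_width: 0.0297
finger_force: 59.6
```

>>> {"fn": "send_rows", "kwargs": {"plan": "0 0 0 0 0 0 0.02;0 0 0 0 0 0 0.02"}}

```text
clock: 20.55
position: [0.551, -0.1027, 0.0776]
tool_rot: [-3.142, -0.001, 0.166]
force: [-1.7, 0.6, 10.9]
grip_width: 0.0295
finger_force: 59.5
```

>>> {"fn": "send_rows", "kwargs": {"plan": "0 0 -0.02 0 0 0 0.02;0 0 -0.04 0 0 0 0.02;0 0 -0.055 0 0 0 0.02;0 0 -0.06 0 0 0 0.02;0 0 -0.06 0 0 0 0.02"}}

```text
clock: 20.97
position: [0.551, -0.1026, 0.1375]
tool_rot: [3.141, -0.002, 0.166]
force: [-0.4, -0.6, -4.0]
grip_width: 0.0294
finger_force: 60.7
```

```bash
python3 go.py 0.5313,-0.3306,0.13,9.7
```

```text
t 20.97 pos [ 0.551  -0.1026  0.1375] yaw 9.5 q [-0.36  0.63  0.64  1.88 -0.52  0.79 -0.85] w 0.0294
0.5313,-0.3306,0.13,9.7 -> [-0.057   0.2216  0.0075] [ 0.01 -0.1  -0.2 ]
```

>>> {"fn": "send_rows", "kwargs": {"plan": "-0.003 0.013 0 0 0 0 0.02;-0.01 0.04 0 0 0 0 0.02;-0.019 0.075 0 0 0 0 0.02;-0.028 0.11 0 0 0 0 0.02;-0.037 0.145 0 0 0 0 0.02;-0.046 0.18 0 0 0 0 0.02;-0.053 0.205 0 0 0 0 0.02;-0.0565 0.2215 0.01 0 0 0 0.02;-0.0565 0.2215 0.03 0 0 0 0.02;-0.0565 0.2215 0.05 0 0 0 0.02"}}

```text
clock: 21.8
position: [0.5305, -0.3319, 0.085]
tool_rot: [3.141, 0.0, 0.163]
force: [1.6, 1.4, -3.8]
grip_width: 0.0294
finger_force: 60.7
```

>>> {"fn": "send_rows", "kwargs": {"plan": "0 0 0 0 0 0 0.02;0 0 0 0 0 0 0.02;0 0 0 0 0 0 0.02"}}

```text
clock: 22.05
position: [0.5313, -0.3306, 0.0871]
tool_rot: [3.141, 0.0, 0.166]
force: [0.3, -0.0, -3.6]
grip_width: 0.0295
finger_force: 60.4
```

```bash
python3 go.py 0.5317,-0.3306,0.0555,9.7
```

```text
t 22.05 pos [ 0.5313 -0.3306  0.0871] yaw 9.49 q [ 0.11  0.78  0.56  1.73 -0.55  0.79 -0.48] w 0.0295
0.5317,-0.3306,0.0555,9.7 -> [0.0004 0.     0.0316] [ 0.01  0.   -0.21]
```

>>> {"fn": "send_rows", "kwargs": {"plan": "0 0 0.01 0 0 0 0.02;0 0 0.02 0 0 0 0.02;0 0 0.026 0 0 0 0.02;0 0 0.029 0 0 0 0.02;0 0 0.031 0 0 0 0.02;0 0 0.032 0 0 0 0.02;0 0 0.032 0 0 0 0.02;0 0 0.032 0 0 0 0.02"}}

```text
clock: 22.72
position: [0.531, -0.3303, 0.0556]
tool_rot: [-3.141, -0.0, 0.165]
force: [-6.3, 6.6, 15.7]
grip_width: 0.0297
finger_force: 63.2
```

Contact. Now I'll release and rise.

>>> {"fn": "send_rows", "kwargs": {"plan": "0 0 0 0 0 0 0.07;0 0 0 0 0 0 0.07;0 0 0 0 0 0 0.07;0 0 0 0 0 0 0.07;0 0 -0.01 0 0 0 0.07;0 0 -0.04 0 0 0 0.07;0 0 -0.08 0 0 0 0.07;0 0 -0.12 0 0 0 0.07;0 0 -0.15 0 0 0 0.07;0 0 -0.15 0 0 0 0.07"}}

```text
clock: 23.55
position: [0.5328, -0.3324, 0.2115]
tool_rot: [3.137, -0.007, 0.165]
force: [-0.3, -0.5, -0.8]
grip_width: 0.0704
finger_force: 0.0
```

Run:
```python
from h import *
s=observe();f=imaging.grab_frame('wrist');c=cam(f,s);im=f['color'][:,:,::-1].copy()
a=np.radians(9.7);ux=np.array([np.cos(a),np.sin(a)]);uy=np.array([-ux[1],ux[0]])
for h,k,z in((.03,.015,.1),(.08,.045,.01)):
    P=[np.r_[np.array([.5303,-.3306])+i*h*ux+j*k*uy,z] for i,j in((1,1),(1,-1),(-1,-1),(-1,1))]
    q=w2px(c,P);cv2.polylines(im,[q.round().astype(int)],True,(0,255,0),1)
t=imaging.grab_frame('scene')['color'][:,:,::-1]
cv2.imwrite('pics/w7.png',cv2.resize(np.hstack([im,t]),(800,300)))
```

```text
(no output)
```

View pics/w7.png

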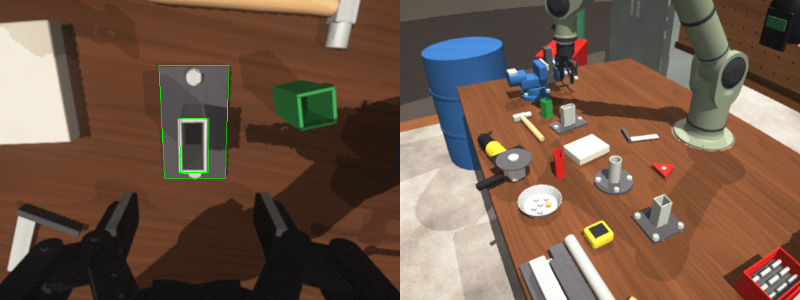

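The flat tube (193,146) is centred and aligned on the long plate. All three tubes stand on their own plates, and the arm is clear.

```bash
python3 -c "
from workcell import bot;print(bot.job_done())"
```

```text
the job is handed in; nothing more can be done
None
```

I handed the job in at about 24 s: each tube stands upright and released on its own plate, within about 2 mm of centre and lined up in the last pictures, and nothing else was touched; no verdict was returned.

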